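# Transfer focused lens modules to the curing carrier in sequence

### The job

Move the four lens modules from the black loading rack to the aluminium curing carrier and keep their sequence: the module that stood nearest the robot goes into the pocket beside the carrier's yellow end block, the next one along the rack into the next pocket, and so on, so that the one that stood farthest from the robot ends farthest from the yellow block. Stand each one upright and flat on its pocket's floor and set it down gently, never dropping it.

Things in the scene. Friction and masses are not known exactly. Their poses are not given: they have to be found in the camera images.
- red_module (a point): Centre of the loose camera lens module with the red band: 38 x 38 x 3 mm black board at the bottom, 30 x 30 mm grey holder up to 10 mm, then an upright round barrel 24 mm in diameter up to 60 mm, its top 16 mm red all round and from above. About 70 g. The point lies on the barrel's axis, 30 mm above the underside; z is up along the barrel. Can be gripped by the barrel from above at this height. Stands in the black rack on the pad of its colour at the start.
- blue_module (a point): Centre of the loose camera lens module with the blue band: 38 x 38 x 3 mm black board at the bottom, 30 x 30 mm grey holder up to 10 mm, then an upright round barrel 24 mm in diameter up to 60 mm, its top 16 mm blue all round and from above. About 70 g. The point lies on the barrel's axis, 30 mm above the underside; z is up along the barrel. Can be gripped by the barrel from above at this height. Stands in the black rack on the pad of its colour at the start.
- green_module (a point): Centre of the loose camera lens module with the green band: 38 x 38 x 3 mm black board at the bottom, 30 x 30 mm grey holder up to 10 mm, then an upright round barrel 24 mm in diameter up to 60 mm, its top 16 mm green all round and from above. About 70 g. The point lies on the barrel's axis, 30 mm above the underside; z is up along the barrel. Can be gripped by the barrel from above at this height. Stands in the black rack on the pad of its colour at the start.
- white_module (a point): Centre of the loose camera lens module with the white band: 38 x 38 x 3 mm black board at the bottom, 30 x 30 mm grey holder up to 10 mm, then an upright round barrel 24 mm in diameter up to 60 mm, its top 16 mm white all round and from above. About 70 g. The point lies on the barrel's axis, 30 mm above the underside; z is up along the barrel. Can be gripped by the barrel from above at this height. Stands in the black rack on the pad of its colour at the start.
- pad_red: Fixed red pad, 56 x 56 x 3 mm, lining the black loading rack's pocket in which the red-banded module stands at the start, so it goes on showing where that module stood. Origin at the centre of its underside, 4 mm above the table. Its x axis runs along the rack's row, away from the robot. The pads lie 62 mm apart in one row; walls 4 mm thick round the pockets rise to 12 mm above the table.
- pad_blue: Fixed blue pad, 56 x 56 x 3 mm, lining the black loading rack's pocket in which the blue-banded module stands at the start, so it goes on showing where that module stood. Origin at the centre of its underside, 4 mm above the table. Its x axis runs along the rack's row, away from the robot. The pads lie 62 mm apart in one row; walls 4 mm thick round the pockets rise to 12 mm above the table.
- pad_green: Fixed green pad, 56 x 56 x 3 mm, lining the black loading rack's pocket in which the green-banded module stands at the start, so it goes on showing where that module stood. Origin at the centre of its underside, 4 mm above the table. Its x axis runs along the rack's row, away from the robot. The pads lie 62 mm apart in one row; walls 4 mm thick round the pockets rise to 12 mm above the table.
- pad_white: Fixed white pad, 56 x 56 x 3 mm, lining the black loading rack's pocket in which the white-banded module stands at the start, so it goes on showing where that module stood. Origin at the centre of its underside, 4 mm above the table. Its x axis runs along the rack's row, away from the robot. The pads lie 62 mm apart in one row; walls 4 mm thick round the pockets rise to 12 mm above the table.
- carrier: Aluminium curing carrier, fixed, 304 x 66 mm, empty at the start, with four pockets in a row along its x axis (which points away from the robot, within 0.3 rad). Origin at its centre, at table height. Pocket centres at x = -93, -31, +31 and +93 mm, y = 0; each is 58 x 58 mm inside, its floor 4 mm above the table, its walls 4 mm thick and 12 mm above the table at the top. A module standing in it has its centre at z = 34 mm.
- marker: Yellow end block, 22 x 60 x 16 mm, fixed on one end of the carrier, at x = -139 or +139 mm of it; it marks the carrier's first pocket (an aluminium-coloured block of the same size is on the other end). Origin at the centre of its underside, 4 mm above the table.
There are look-alikes about, which are no part of the job. What is shaped like the part that bears blue_module but pink or purple is not meant.

How it is judged:
By the outcome, as a careful person would: the job done as asked, in the order asked, and still so for the second after the job is handed in, with the robot touching nothing.
It also fails if it takes over 120 s, if anything falls off the work surface, if the arm or the gripper's body presses on something with over 40 N, if the wrist force passes 120 N, or if a joint passes its speed limit or range.

### The arm

A 6-joint arm with a two-finger parallel gripper is mounted at the origin on the work surface. World frame = base frame: x ahead of the robot, y to its left, z up, the work surface at z = 0. Lengths are in m, angles in degrees, forces in N, time in s.
With the tool pointing down it reaches from about 0.3 to 0.875 m from the base axis. Payload 6.4 kg.
Tool frame: the origin (TCP) lies on the mounting face of the last link; the fingertips stand 166 mm ahead of it and the grasp point (between the pads) lies 147 mm ahead of it (pinch_z is the distance from the TCP to the grasp point, in m); z points along the fingers, y is the direction in which the jaws open and shut (so a half turn about z gives the same grasp; the last joint's range is limited). The gripper opens to 88 mm and grips with 3 to 60 N. Pads are 18 mm wide; open, the fingers measure 123 mm over their backs; the gripper's body (75 mm by 187 mm) begins 45 mm behind the grasp point.
Start: joints at [-84.299, 10.359, 92.074, -0, 77.567, -11.82], TCP at [0.173, -0.548, 0.405] pointing down, gripper open.
Joint ranges: [-171.53, 171.53], [-51.25, 118.39], [17.06, 147.69], [-65.23, 245.23], [0, 150.52], [-178.68, 178.68]. Speed limits (degrees/s): [147.25, 147.25, 172.46, 180, 180, 180].

### API

Orientations are given as [roll, pitch, yaw] about the fixed x, y, z axes, in that order (R = Rz(yaw) Ry(pitch) Rx(roll)).
In Python, from plant import get_obs, get_image, camera_params, job_done, pinch_z gives the robot as it stands.
- The arm moves only by the tool carry_out, never from a script. Its argument "rows" is a list of rows, each an object with "delta_pos": the shift along the tool's x, y, z in m, a list of three; "rotation": the turn, a rotation vector about the tool's x, y, z in rad, a list of three; "hand": the finger opening in m, from 0 to 0.0881. A call has 1 to 5 rows; each row is the pose to reach, as a shift and turn from the pose commanded when the call began, along the tool's axes at that moment; what a row does not reach only later rows make up. A row lasts 1/8 s, in which the tool goes at most 62.5 mm and 10.7 degrees, less where a joint would pass 70% of its speed; a pose out of reach is approached as far as the arm can. A call with a gripper value outside its range is refused whole. The fingers move at their own pace and stop on an object; "force" is the grip in N (left out, the last holds). Time passes only in rows, so rows that repeat a pose let the fingers close. It gives the time, the measured TCP pose, the force and the opening at its end, in the units of the state.
- get_obs(): the state, without advancing time (a new reading comes with each control period).
- get_image(name): name is "scene" or "top" or "wrist"; returns the picture (384x512x3 uint8, blue, green, red); there is no depth.
- camera_params(name): a dict with "mtx" (3x3 intrinsics, pixels), "R" (3x3) and "t" (3): a world point X has camera coordinates R X + t. Camera axes: x right, y down, z forward; pixel columns grow to the right and rows downward; lengths in m; the calibration is good to about 2 mm. A picture is of the moment at which its call begins: read the wrist's pose just before it. camera_params takes no time and is no camera call; for the wrist camera it gives the pose at the moment of the call.
- job_done(): hands the job in, once; it reports no verdict.
The state is a dict: "t": time; "joint_pos": joint angles; "qvel": joint speeds; "tau": joint torques, N m; "position": TCP position; "tcp_rot": TCP orientation; "contact_force": force on the tool from outside, world axes, zero at the start; "torque": the same for the moment, N m; "opening": opening from 0.0 (shut) to 1.0 (fully open).
Only numpy, scipy, OpenCV 4.12 (cv2) and the standard library are available. Lean on these libraries where they do the work, as an engineer would, in place of code of your own. Each camera call takes 0.05 s, during which the arm holds its last target.

## Working session

There is one attempt and no reset: what is moved stays moved. The work goes in short steps, Python scripts to look and compute and a tool call to move; the robot and the scene stay as the last step left them, time stands still between calls to the robot, and variables do not carry over. Pictures are saved under pics/ and viewed, and the job is handed in when it is done.

Besides the shell and the picture viewer there is one more tool, called after ">>>" as name([rows], argument=value, ...), one row to a line, values as JSON. carry_out: Moves the arm, as the interface text tells. Its arguments: {"type":"object","properties":{"rows":{"type":"array","items":{"type":"object","properties":{"delta_pos":{"type":"array","items":{"type":"number"}},"rotation":{"type":"array","items":{"type":"number"}},"hand":{"type":"number"}}}},"force":{"type":"number"}},"required":["rows"]}

```bash
ls; mkdir -p pics; python3 - <<'E'
from plant import *
import cv2
o=get_obs();print(o['t'],o['position'],o['tcp_rot'],o['opening'],pinch_z)
for n in ['scene','top','wrist']:
    cv2.imwrite(f'pics/{n}0.png',get_image(n))
E
```

```text
pics
0.0 [ 0.17313621 -0.54807743  0.40385344] [-1.79908188e+02 -1.82899058e-02  1.75261959e+01] 0.9995440116891602 0.1473
```

View pics/scene0.png

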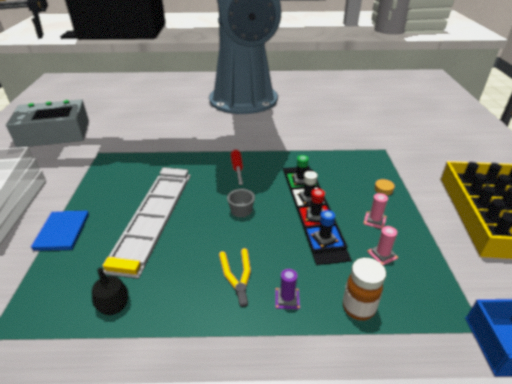

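View pics/top0.png

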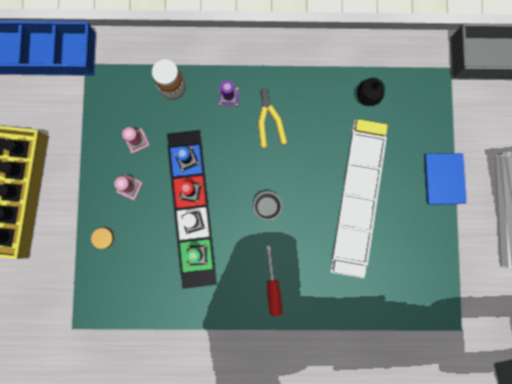

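View pics/wrist0.png

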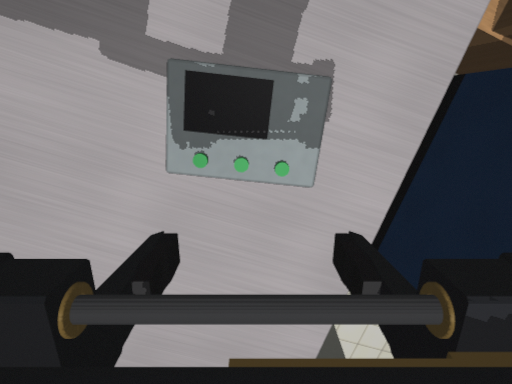

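The top view shows the robot at the bottom. From nearest to farthest, the rack order is green (195,255), white (190,221), red (188,190), blue (184,157). The carrier's yellow block is at its far end (371,127), so green goes into the far pocket. I'll enlarge both areas to measure them.

```bash
python3 - <<'E'
import cv2
im=cv2.imread('pics/top0.png')
for n,(x0,y0,x1,y1) in {'rack':(150,120,240,295),'car':(320,110,400,285)}.items():
    c=im[y0:y1,x0:x1]
    c=cv2.resize(c,None,fx=3.4,fy=3.4,interpolation=cv2.INTER_CUBIC)
    for v in range(0,x1-x0,10):
        cv2.putText(c,str(x0+v),(int(v*3.4),8),0,.3,(255,255,255)); cv2.line(c,(int(v*3.4),10),(int(v*3.4),14),(255,255,255))
    for v in range(0,y1-y0,10):
        cv2.putText(c,str(y0+v),(0,int(v*3.4)+3),0,.3,(255,255,255)); cv2.line(c,(22,int(v*3.4)),(26,int(v*3.4)),(255,255,255))
    globals()[n]=c
import numpy as np
cv2.imwrite('pics/crop0.png',np.hstack([rack,car]))
E
python3 -c "
from plant import *
print(camera_params('top'));print(camera_params('wrist'))"
```

```text
{'mtx': array([[470.47168839,   0.        , 259.19169252],
       [  0.        , 470.47168839, 189.5346858 ],
       [  0.        ,   0.        ,   1.        ]]), 'R': array([[ 0.0068696 , -0.99989569,  0.01270515],
       [-0.99340953, -0.00827764, -0.11431968],
       [ 0.11441292, -0.01183608, -0.99336277]]), 't': array([0.01318866, 0.58381121, 0.85530931])}
{'mtx': array([[286.69889603,   0.        , 255.88400327],
       [  0.        , 286.69889603, 193.24815551],
       [  0.        ,   0.        ,   1.        ]]), 'R': array([[ 0.30052505, -0.95377067, -0.00249112],
       [-0.90811582, -0.28693608,  0.3049481 ],
       [-0.29156534, -0.08938232, -0.95236571]]), 't': array([-0.57388426, -0.04174205,  0.39112617])}
```

View pics/crop0.png

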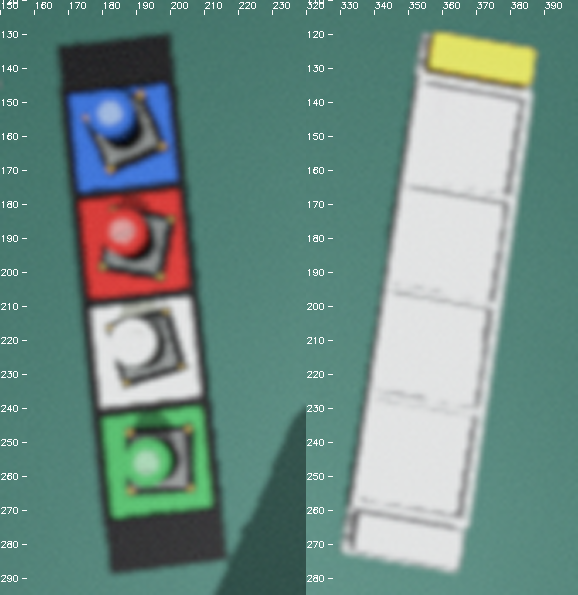

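```bash
cat > h.py <<'E'
import numpy as np, cv2
from plant import *
from scipy.spatial.transform import Rotation as Ro
def w(cp,u,v,z):
    d=cp['R'].T@np.linalg.solve(cp['mtx'],[u,v,1]); c=-cp['R'].T@cp['t']
    return c+d*(z-c[2])/d[2]
def pj(cp,X):
    c=cp['R']@np.array(X)+cp['t']; p=cp['mtx']@c; return p[:2]/p[2]
def move(xy,z_g,yaw):
    """delta in tool frame and rotvec from the measured pose to grasp point xy,z_g, tool down with yaw"""
    o=get_obs(); R0=Ro.from_euler('xyz',o['tcp_rot'],degrees=True)
    R1=Ro.from_euler('xyz',[180,0,yaw],degrees=True)
    T=np.array([xy[0],xy[1],z_g+pinch_z])
    return R0.inv().apply(T-o['position']),(R0.inv()*R1).as_rotvec()
E
python3 - <<'E'
from h import *
cp=camera_params('top'); print('cam',-cp['R'].T@cp['t'])
P=lambda a,b,off=0,x0=150:(x0+(a-off)/3.4,120+b/3.4) if x0==150 else (x0+(a-off)/3.4,110+b/3.4)
a=w(cp,*P(482,59,306,320),.02);b=w(cp,*P(405,541,306,320),.02)
print('carrier ends',a,b,np.linalg.norm(a-b),(a+b)/2,np.degrees(np.arctan2(*(a-b)[1::-1])))
for n,p in dict(blue=[(67,96),(168,84),(180,183),(79,192)],red=[(77,199),(180,188),(190,290),(89,299)],white=[(89,309),(191,296),(203,398),(100,409)],green=[(101,419),(204,407),(215,507),(112,518)]).items():
    print(n,np.round(np.mean([w(cp,*P(*q),.007) for q in p],0),4))
for n,p in dict(blue=(110,113),red=(123,231),white=(132,341),green=(147,461)).items():
    print('top',n,np.round(w(cp,*P(*p),.067),4))
E
```

```text
cam [0.48201459 0.02814338 0.91620597]
carrier ends [ 0.70932962 -0.20159726  0.02      ] [ 0.43560638 -0.15313984  0.02      ] 0.2779793755543572 [ 0.572468   -0.17736855  0.02      ] -10.039101644239576
blue [0.6422 0.1602 0.007 ]
red [0.5814 0.1527 0.007 ]
white [0.5193 0.1446 0.007 ]
green [0.4578 0.1363 0.007 ]
top blue [0.6455 0.1591 0.067 ]
top red [0.5816 0.1505 0.067 ]
top white [0.523  0.1443 0.067 ]
top green [0.4602 0.1349 0.067 ]
```

```bash
python3 - <<'E'
from h import *
cp=camera_params('wrist');o=get_obs();R0=Ro.from_euler('xyz',o['tcp_rot'],degrees=True)
print('cam in tool',R0.inv().apply(-cp['R'].T@cp['t']-o['position']))
print('fwd in tool',R0.inv().apply(cp['R'][2]))
print(move((.50,.14),.25,7.4))
E
```

```text
cam in tool [7.91218516e-02 9.99372115e-05 2.02490420e-02]
fwd in tool [-0.30522883 -0.00127454  0.95227818]
(array([ 0.51888932, -0.5577706 ,  0.00762013]), array([-1.36079896e-03, -1.76311257e-04,  1.76668367e-01]))
```

>>> carry_out([
  {"delta_pos": [0.043,-0.045,0],"rotation": [0,0,0],"hand": 0.088},
  {"delta_pos": [0.085,-0.09,0],"rotation": [0,0,0],"hand": 0.088},
  {"delta_pos": [0.127,-0.135,0],"rotation": [0,0,0],"hand": 0.088},
  {"delta_pos": [0.169,-0.18,0],"rotation": [0,0,0],"hand": 0.088},
  {"delta_pos": [0.211,-0.225,0],"rotation": [0,0,0],"hand": 0.088},
])

```text
t: 0.78
position: [0.3069, -0.2683, 0.4046]
tcp_rot: [180.0, -0.0, 17.5]
contact_force: [1.0, -0.0, -0.4]
opening: 0.998
```

>>> carry_out([
  {"delta_pos": [0.043,-0.045,0],"rotation": [0,0,0],"hand": 0.088},
  {"delta_pos": [0.085,-0.09,0],"rotation": [0,0,0],"hand": 0.088},
  {"delta_pos": [0.127,-0.135,0],"rotation": [0,0,0.06],"hand": 0.088},
  {"delta_pos": [0.169,-0.18,0],"rotation": [0,0,0.12],"hand": 0.088},
  {"delta_pos": [0.211,-0.225,0],"rotation": [0,0,0.177],"hand": 0.088},
])

```text
t: 1.4
position: [0.4405, 0.01, 0.4049]
tcp_rot: [180.0, -0.0, 7.3]
contact_force: [0.9, -1.2, -0.3]
opening: 1.0
```

```bash
python3 - <<'E'
from h import *
o=get_obs();print(o['t'],o['position'],o['tcp_rot'])
print(move((.50,.14),.25,7.4))
E
```

```text
1.4 [0.44045794 0.00996076 0.4048823 ] [ 1.79974091e+02 -3.94577506e-02  7.28036722e+00]
(array([ 0.07553597, -0.12144884,  0.0075794 ]), array([ 0.00045291, -0.0006882 , -0.00208814]))
```

>>> carry_out([
  {"delta_pos": [0.03,-0.04,0],"rotation": [0,0,0],"hand": 0.088},
  {"delta_pos": [0.06,-0.08,0],"rotation": [0,0,0],"hand": 0.088},
  {"delta_pos": [0.0755,-0.1215,0.0],"rotation": [0,0,0],"hand": 0.088},
  {"delta_pos": [0.0755,-0.1215,0.0],"rotation": [0,0,0],"hand": 0.088},
])

```text
t: 1.9
position: [0.4994, 0.1403, 0.4042]
tcp_rot: [-180.0, 0.1, 7.6]
contact_force: [-0.4, -0.9, 0.5]
opening: 1.002
```

```bash
python3 - <<'E'
from h import *
import json
o=get_obs();print(o['position'],o['tcp_rot'])
cp=camera_params('wrist')
im=get_image('wrist');cv2.imwrite('pics/w1.png',im)
json.dump({k:v.tolist() for k,v in cp.items()},open('w1.json','w'))
E
```

```text
[0.49936069 0.14033201 0.40419972] [-1.79970921e+02  5.01528735e-02  7.61147980e+00]
```

View pics/w1.png

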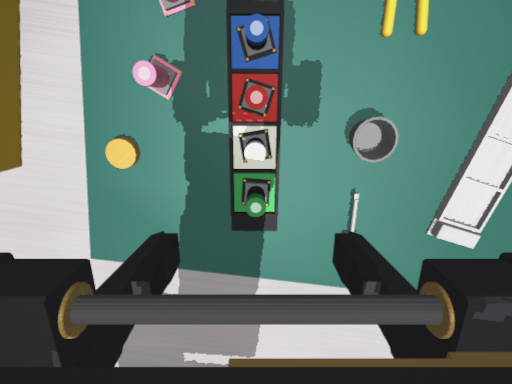

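```bash
python3 - <<'E'
from h import *
import json
cp={k:np.array(v) for k,v in json.load(open('w1.json')).items()}
for n,p,q in [('blue',(258,28),(256,40)),('red',(256,97),(255.5,97)),('white',(254.5,152),(254.5,146.5)),('green',(256,206),(256,191.5))]:
    print(n,w(cp,*p,.067)[:2])
im=cv2.imread('pics/w1.png')[0:240,200:310]
cv2.imwrite('pics/w1c.png',cv2.resize(im,None,fx=5,fy=2.5*2/2,interpolation=cv2.INTER_CUBIC) if 0 else np.hstack([cv2.resize(im[:120],None,fx=3.6,fy=3.6,interpolation=cv2.INTER_CUBIC),cv2.resize(im[120:],None,fx=3.6,fy=3.6,interpolation=cv2.INTER_CUBIC)]))
E
```

```text
blue [0.64549182 0.15821416]
red [0.58172568 0.15169212]
white [0.52415071 0.1456983 ]
green [0.46107124 0.13561247]
```

View pics/w1c.png

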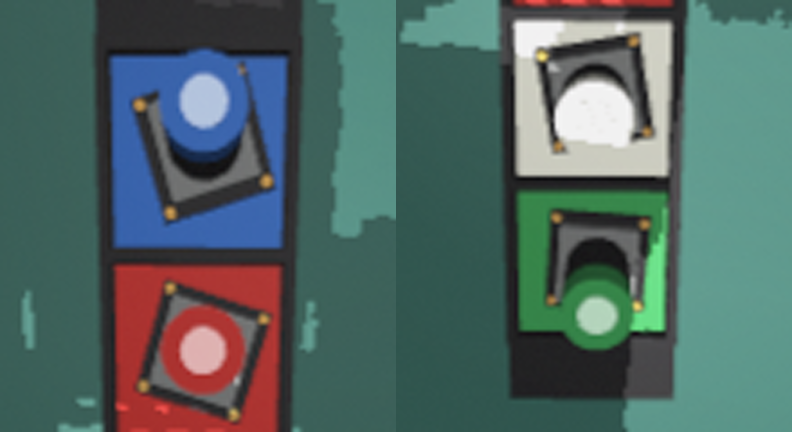

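```bash
cat >> h.py <<'E'
def go(xy,z,yaw):
    o=get_obs();d,r=move(xy,z,yaw); print(o['t'],np.round(o['position'],4),np.round(o['tcp_rot'],2),'F',np.round(o['contact_force'],1),'op',round(o['opening'],3)); print('d',np.round(d,4),'r',np.round(r,4))
M=dict(green=(.4602,.1353),white=(.5238,.1448),red=(.5817,.1512),blue=(.6460,.1588))
E
python3 -c "
from h import *
go(M['green'],.040,7.4)"
```

```text
1.95 [0.4991 0.139  0.4042] [1.7999e+02 7.0000e-02 7.5400e+00] F [ 0.  -0.   0.3] op 1.003
d [-0.0388 -0.0015  0.2169] r [0.0002 0.0013 0.0025]
```

>>> carry_out([
  {"delta_pos": [-0.039,-0.0015,0.03],"rotation": [0,0,0],"hand": 0.075},
  {"delta_pos": [-0.039,-0.0015,0.08],"rotation": [0,0,0],"hand": 0.075},
  {"delta_pos": [-0.039,-0.0015,0.12],"rotation": [0,0,0],"hand": 0.075},
  {"delta_pos": [-0.039,-0.0015,0.13],"rotation": [0,0,0],"hand": 0.075},
  {"delta_pos": [-0.039,-0.0015,0.13],"rotation": [0,0,0],"hand": 0.075},
])

```text
t: 2.58
position: [0.4607, 0.1338, 0.275]
tcp_rot: [180.0, 0.0, 7.3]
contact_force: [0.1, -0.5, 0.6]
opening: 0.849
```

```bash
python3 - <<'E'
from h import *
for i in range(3):
    o=get_obs(); cp=camera_params('wrist'); im=get_image('wrist')
    go(M['green'],.040,7.4)
cv2.imwrite('pics/w2.png',im); 
for n in M: print(n,pj(cp,[*M[n],.067]))
E
```

```text
2.625 [0.4612 0.134  0.2759] [ 1.7999e+02 -9.0000e-02  7.3400e+00] F [-0.1  1.1 -0.2] op 0.852
d [-0.0009 -0.0015  0.0886] r [ 0.0002 -0.0015 -0.0011]
2.675 [0.4614 0.1342 0.2764] [ 1.7998e+02 -1.6000e-01  7.3500e+00] F [ 0.3 -0.4  0.5] op 0.857
d [-0.0013 -0.0013  0.0891] r [ 0.0003 -0.0027 -0.0009]
2.725 [0.4614 0.1343 0.2765] [179.98  -0.18   7.36] F [-0.1 -1.  -0.9] op 0.848
d [-0.0013 -0.0012  0.0892] r [ 0.0003 -0.0031 -0.0007]
green [254.20766773 220.05536845]
white [251.9848749  128.05004145]
red [253.32993462  26.24722102]
blue [ 254.25292219 -115.39754012]
```

View pics/w2.png

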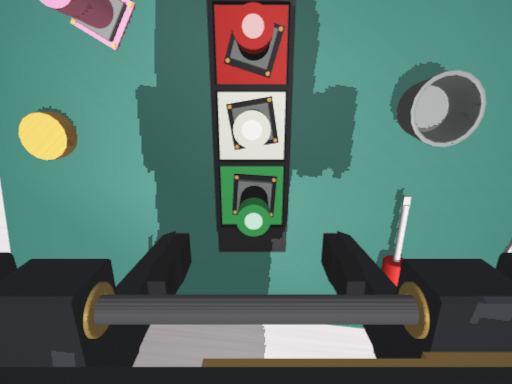

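Predicted and observed tops agree to within about a pixel (green at 254,220), so I'll descend and grip.

>>> carry_out([
  {"delta_pos": [-0.001,-0.001,0.04],"rotation": [0,0,0],"hand": 0.075},
  {"delta_pos": [-0.001,-0.001,0.075],"rotation": [0,0,0],"hand": 0.075},
  {"delta_pos": [-0.001,-0.001,0.089],"rotation": [0,0,0],"hand": 0.075},
  {"delta_pos": [-0.001,-0.001,0.089],"rotation": [0,0,0],"hand": 0.04},
  {"delta_pos": [-0.001,-0.001,0.089],"rotation": [0,0,0],"hand": 0.015},
], force=15)

```text
t: 3.35
position: [0.4603, 0.1354, 0.1872]
tcp_rot: [180.0, -0.1, 7.4]
contact_force: [0.2, -0.7, -0.1]
opening: 0.647
```

>>> carry_out([
  {"delta_pos": [0,0,0],"rotation": [0,0,0],"hand": 0.015},
  {"delta_pos": [0,0,0],"rotation": [0,0,0],"hand": 0.015},
  {"delta_pos": [0,0,0],"rotation": [0,0,0],"hand": 0.015},
  {"delta_pos": [0,0,0],"rotation": [0,0,0],"hand": 0.015},
])

```text
t: 3.85
position: [0.4595, 0.1354, 0.186]
tcp_rot: [180.0, -0.0, 7.4]
contact_force: [-0.7, -0.9, 2.2]
opening: 0.267
```

```bash
python3 -c "
from h import *
go(M['green'],.040,7.4)"
```

```text
3.85 [0.4595 0.1354 0.186 ] [ 1.80e+02 -2.00e-02  7.38e+00] F [-0.7 -0.9  2.2] op 0.267
d [ 0.0007  0.0001 -0.0013] r [ 0.     -0.0003 -0.0004]
```

>>> carry_out([
  {"delta_pos": [0,0,-0.01],"rotation": [0,0,0],"hand": 0.015},
  {"delta_pos": [0,0,-0.04],"rotation": [0,0,0],"hand": 0.015},
  {"delta_pos": [0,0,-0.08],"rotation": [0,0,0],"hand": 0.015},
  {"delta_pos": [0,0,-0.11],"rotation": [0,0,0],"hand": 0.015},
  {"delta_pos": [0,0,-0.12],"rotation": [0,0,0],"hand": 0.015},
])

```text
t: 4.47
position: [0.4599, 0.1354, 0.308]
tcp_rot: [180.0, -0.2, 7.4]
contact_force: [-0.3, -0.5, -1.4]
opening: 0.266
```

```bash
cat >> h.py <<'E'
C=np.array([.5725,-.1774]); CY=-10.0
def pk(x): a=np.radians(CY); return C+x*np.array([np.cos(a),np.sin(a)])
E
python3 -c "
from h import *
for x in (.093,.031,-.031,-.093): print(pk(x))
go(pk(.093),.16,-10)"
```

```text
[ 0.66408712 -0.19354928]
[ 0.60302904 -0.18278309]
[ 0.54197096 -0.17201691]
[ 0.48091288 -0.16125072]
4.475 [0.4599 0.1354 0.308 ] [179.98  -0.22   7.38] F [-0.3 -0.5 -1.4] op 0.266
d [0.1602 0.3525 0.0014] r [-2.000e-04 -3.900e-03  3.034e-01]
```

>>> carry_out([
  {"delta_pos": [0.015,0.035,0],"rotation": [0,0,0.05],"hand": 0.015},
  {"delta_pos": [0.035,0.08,0],"rotation": [0,0,0.1],"hand": 0.015},
  {"delta_pos": [0.057,0.125,0],"rotation": [0,0,0.15],"hand": 0.015},
  {"delta_pos": [0.08,0.17,0],"rotation": [0,0,0.2],"hand": 0.015},
  {"delta_pos": [0.1,0.215,0],"rotation": [0,0,0.25],"hand": 0.015},
])

```text
t: 5.1
position: [0.5865, -0.0664, 0.3045]
tcp_rot: [-180.0, 0.1, -7.0]
contact_force: [0.1, -0.0, -1.2]
opening: 0.265
```

```bash
python3 -c "
from h import *
cp=camera_params('wrist')
cv2.imwrite('pics/w3.png',get_image('wrist'))
go(pk(.093),.16,-10)"
```

```text
5.15 [ 0.5888 -0.0713  0.3051] [ 1.7985e+02 -1.3000e-01 -7.3400e+00] F [-0.5 -3.7 -0.4] op 0.266
d [ 0.0903  0.1116 -0.0017] r [ 0.0026 -0.0023  0.0465]
```

View pics/w3.png

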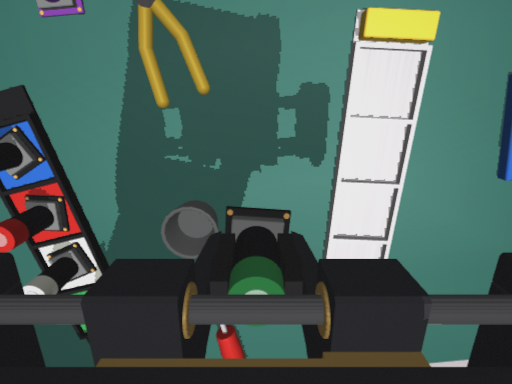

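>>> carry_out([
  {"delta_pos": [0.03,0.037,0],"rotation": [0,0,0.046],"hand": 0.015},
  {"delta_pos": [0.06,0.074,0],"rotation": [0,0,0.046],"hand": 0.015},
  {"delta_pos": [0.08,0.105,0],"rotation": [0,0,0.046],"hand": 0.015},
  {"delta_pos": [0.09,0.112,0],"rotation": [0,0,0.046],"hand": 0.015},
  {"delta_pos": [0.09,0.112,0],"rotation": [0,0,0.046],"hand": 0.015},
])

```text
t: 5.78
position: [0.6618, -0.1868, 0.3046]
tcp_rot: [-180.0, 0.1, -9.6]
contact_force: [1.5, -0.0, 0.0]
opening: 0.27
```

```bash
python3 - <<'E'
from h import *
cp=camera_params('wrist')
im=get_image('wrist')
go(pk(.093),.036,-10)
def rect(x,hx,hy,z,col):
    a=np.radians(CY)
    pts=[]
    for sx,sy in [(1,1),(1,-1),(-1,-1),(-1,1)]:
        l=np.array([x+sx*hx,sy*hy]); p=C+np.array([np.cos(a)*l[0]-np.sin(a)*l[1],np.sin(a)*l[0]+np.cos(a)*l[1]])
        pts.append(pj(cp,[*p,z])*16)
    cv2.polylines(im,[np.int32(pts)],True,col,1,4,4)
raw=im.copy()
for x in (.093,.031,-.031,-.093): rect(x,.029,.029,.012,(0,0,255))
rect(.139,.011,.030,.020,(255,0,0))
cv2.imwrite('pics/w4.png',cv2.resize(np.vstack([raw[:300],im[:300]]),None,fx=.98,fy=.98))
cv2.imwrite('pics/w4b.png',cv2.resize(im[:300,150:400],None,fx=2,fy=2))
E
```

```text
5.825 [ 0.6616 -0.186   0.3048] [-1.7995e+02  1.1000e-01 -9.5500e+00] F [-0.1  0.3 -0.8] op 0.27
d [0.004  0.0071 0.1214] r [-0.0009  0.0019  0.0078]
```

View pics/w4b.png

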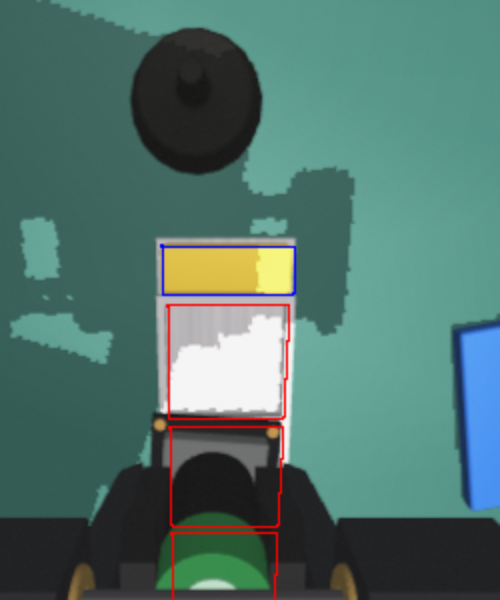

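>>> carry_out([
  {"delta_pos": [0.004,0.007,0.02],"rotation": [0,0,0],"hand": 0.015},
  {"delta_pos": [0.004,0.007,0.05],"rotation": [0,0,0],"hand": 0.015},
  {"delta_pos": [0.004,0.007,0.08],"rotation": [0,0,0],"hand": 0.015},
  {"delta_pos": [0.004,0.007,0.09],"rotation": [0,0,0],"hand": 0.015},
  {"delta_pos": [0.004,0.007,0.09],"rotation": [0,0,0],"hand": 0.015},
])

```text
t: 6.45
position: [0.6643, -0.1941, 0.2146]
tcp_rot: [-180.0, 0.1, -9.6]
contact_force: [-0.5, -0.3, -0.7]
opening: 0.271
```

```bash
python3 - <<'E'
from h import *
go(pk(.093),.036,-10)
im=get_image('top');cv2.imwrite('pics/t1.png',cv2.resize(im[100:300,310:420],None,fx=3,fy=3,interpolation=cv2.INTER_CUBIC))
cv2.imwrite('pics/w5.png',get_image('wrist'))
go(pk(.093),.036,-10)
E
```

```text
6.45 [ 0.6643 -0.1941  0.2146] [-1.7997e+02  1.2000e-01 -9.5500e+00] F [-0.5 -0.3 -0.7] op 0.271
d [-0.0002 -0.0005  0.0313] r [-0.0006  0.002   0.0078]
6.55 [ 0.6652 -0.1946  0.2168] [ 1.7997e+02 -1.0000e-01 -9.5600e+00] F [-0.5 -0.3 -0.7] op 0.267
d [-0.0014 -0.0009  0.0335] r [ 0.0005 -0.0017  0.0077]
```

View pics/w5.png

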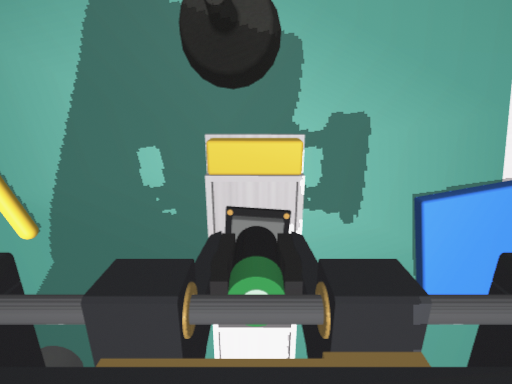

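>>> carry_out([
  {"delta_pos": [-0.001,-0.001,0.01],"rotation": [0,0,0],"hand": 0.015},
  {"delta_pos": [-0.001,-0.001,0.02],"rotation": [0,0,0],"hand": 0.015},
  {"delta_pos": [-0.001,-0.001,0.026],"rotation": [0,0,0],"hand": 0.015},
  {"delta_pos": [-0.001,-0.001,0.028],"rotation": [0,0,0],"hand": 0.015},
  {"delta_pos": [-0.001,-0.001,0.028],"rotation": [0,0,0],"hand": 0.015},
])

```text
t: 7.18
position: [0.6639, -0.1935, 0.1875]
tcp_rot: [-180.0, 0.0, -9.6]
contact_force: [0.6, 0.0, -0.8]
opening: 0.265
```

>>> carry_out([
  {"delta_pos": [0,0,0.001],"rotation": [0,0,0],"hand": 0.015},
  {"delta_pos": [0,0,0.002],"rotation": [0,0,0],"hand": 0.015},
])

```text
t: 7.42
position: [0.664, -0.1935, 0.186]
tcp_rot: [180.0, -0.0, -9.6]
contact_force: [-0.3, -0.3, -0.5]
opening: 0.268
```

```bash
python3 -c "
from h import *
go(pk(.093),.036,-10)"
```

```text
7.425 [ 0.664  -0.1935  0.186 ] [ 1.7999e+02 -3.0000e-02 -9.5800e+00] F [-0.3 -0.3 -0.5] op 0.268
d [ 0.0001 -0.      0.0027] r [ 0.0002 -0.0006  0.0073]
```

>>> carry_out([
  {"delta_pos": [0,0,0.001],"rotation": [0,0,0],"hand": 0.015},
  {"delta_pos": [0,0,0.002],"rotation": [0,0,0],"hand": 0.015},
  {"delta_pos": [0,0,0.002],"rotation": [0,0,0],"hand": 0.015},
])

```text
t: 7.8
position: [0.6639, -0.1934, 0.1836]
tcp_rot: [-180.0, 0.0, -9.6]
contact_force: [0.5, 0.4, -0.2]
opening: 0.265
```

```bash
python3 -c "
from h import *
go(pk(.093),.036,-10)"
```

```text
7.8 [ 0.6639 -0.1934  0.1836] [-1.80e+02  1.00e-02 -9.58e+00] F [ 0.5  0.4 -0.2] op 0.265
d [0.0002 0.0001 0.0003] r [-0.      0.0002  0.0074]
```

Measured height is at the expected floor, but there is no contact force yet. I'll go on in small steps until there is.

>>> carry_out([
  {"delta_pos": [0,0,0.0005],"rotation": [0,0,0],"hand": 0.015},
  {"delta_pos": [0,0,0.001],"rotation": [0,0,0],"hand": 0.015},
  {"delta_pos": [0,0,0.001],"rotation": [0,0,0],"hand": 0.015},
])

```text
t: 8.18
position: [0.6639, -0.1935, 0.183]
tcp_rot: [180.0, -0.0, -9.6]
contact_force: [-1.0, 0.2, 2.0]
opening: 0.266
```

>>> carry_out([
  {"delta_pos": [0,0,0.0005],"rotation": [0,0,0],"hand": 0.015},
  {"delta_pos": [0,0,0.0005],"rotation": [0,0,0],"hand": 0.015},
])

```text
t: 8.43
position: [0.664, -0.1935, 0.183]
tcp_rot: [180.0, -0.0, -9.6]
contact_force: [-2.9, 1.8, 6.0]
opening: 0.268
```

>>> carry_out([
  {"delta_pos": [0,0,0],"rotation": [0,0,0],"hand": 0.015},
])

```text
t: 8.55
position: [0.664, -0.1935, 0.183]
tcp_rot: [180.0, -0.0, -9.6]
contact_force: [-2.8, 1.6, 5.7]
opening: 0.266
```

Contact is clear (about 6 N upward) at TCP z = 0.183. That is 3 mm below the grasp height, matching the lower pocket floor, so I'll release.

>>> carry_out([
  {"delta_pos": [0,0,0],"rotation": [0,0,0],"hand": 0.03},
  {"delta_pos": [0,0,0],"rotation": [0,0,0],"hand": 0.04},
  {"delta_pos": [0,0,0],"rotation": [0,0,0],"hand": 0.06},
  {"delta_pos": [0,0,0],"rotation": [0,0,0],"hand": 0.065},
  {"delta_pos": [0,0,0],"rotation": [0,0,0],"hand": 0.065},
])

```text
t: 9.18
position: [0.6639, -0.1935, 0.1821]
tcp_rot: [-180.0, 0.0, -9.6]
contact_force: [-0.4, -0.2, 0.2]
opening: 0.735
```

>>> carry_out([
  {"delta_pos": [0,0,-0.02],"rotation": [0,0,0],"hand": 0.065},
  {"delta_pos": [0,0,-0.06],"rotation": [0,0,0],"hand": 0.065},
  {"delta_pos": [0,0,-0.1],"rotation": [0,0,0],"hand": 0.065},
  {"delta_pos": [0,0,-0.12],"rotation": [0,0,0],"hand": 0.065},
  {"delta_pos": [0,0,-0.12],"rotation": [0,0,0],"hand": 0.065},
])

```text
t: 9.8
position: [0.6644, -0.1937, 0.3048]
tcp_rot: [179.9, -0.2, -9.6]
contact_force: [0.0, 0.4, 0.8]
opening: 0.737
```

```bash
python3 -c "
from h import *
cv2.imwrite('pics/w6.png',get_image('wrist'))
go(M['white'],.16,7.4)"
```

```text
9.85 [ 0.6638 -0.1935  0.3025] [ 1.7999e+02 -4.0000e-02 -9.5800e+00] F [-0.5  0.4 -0.7] op 0.738
d [-0.1944 -0.3102 -0.005 ] r [ 0.0003 -0.0007 -0.2964]
```

View pics/w6.png

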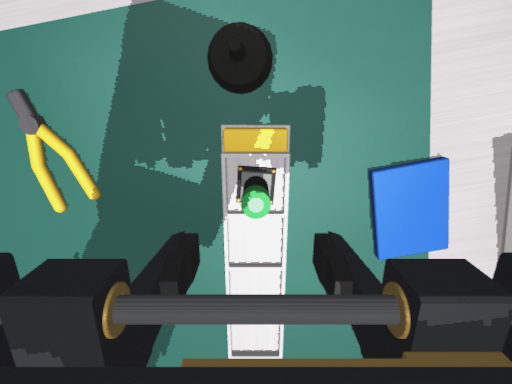

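Green stands upright and centred in the pocket by the yellow block (256,195). White is next.

>>> carry_out([
  {"delta_pos": [-0.02,-0.03,0],"rotation": [0,0,-0.04],"hand": 0.075},
  {"delta_pos": [-0.05,-0.08,0],"rotation": [0,0,-0.1],"hand": 0.075},
  {"delta_pos": [-0.08,-0.125,0],"rotation": [0,0,-0.15],"hand": 0.075},
  {"delta_pos": [-0.11,-0.17,0],"rotation": [0,0,-0.2],"hand": 0.075},
  {"delta_pos": [-0.135,-0.215,0],"rotation": [0,0,-0.25],"hand": 0.075},
])

```text
t: 10.48
position: [0.5647, 0.0425, 0.2998]
tcp_rot: [-179.9, 0.2, 4.8]
contact_force: [1.2, 1.2, -0.1]
opening: 0.85
```

```bash
python3 -c "
from h import *
go(M['white'],.13,7.4)"
```

```text
10.475 [0.5647 0.0425 0.2998] [-179.94    0.24    4.82] F [ 1.2  1.2 -0.1] op 0.85
d [-0.032  -0.1053  0.0228] r [-0.0011  0.0041 -0.045 ]
```

>>> carry_out([
  {"delta_pos": [-0.014,-0.045,0],"rotation": [0,0,-0.02],"hand": 0.075},
  {"delta_pos": [-0.026,-0.085,0],"rotation": [0,0,-0.045],"hand": 0.075},
  {"delta_pos": [-0.032,-0.105,0.01],"rotation": [0,0,-0.045],"hand": 0.075},
  {"delta_pos": [-0.032,-0.105,0.02],"rotation": [0,0,-0.045],"hand": 0.075},
  {"delta_pos": [-0.032,-0.105,0.02],"rotation": [0,0,-0.045],"hand": 0.075},
])

```text
t: 11.1
position: [0.5259, 0.1419, 0.2803]
tcp_rot: [180.0, 0.2, 7.3]
contact_force: [0.5, -1.0, 0.5]
opening: 0.847
```

```bash
python3 -c "
from h import *
cp=camera_params('wrist');im=get_image('wrist');
for n in M:
    p=pj(cp,[*M[n],.067]);cv2.drawMarker(im,tuple(int(round(v)) for v in p),(255,0,255),0,8)
cv2.imwrite('pics/w7.png',im)
go(M['white'],.0387,7.4)
go(M['white'],.0387,7.4)"
```

```text
11.15 [0.5263 0.1417 0.2811] [1.7999e+02 1.0000e-01 7.2300e+00] F [-0.2 -0.1  0. ] op 0.85
d [-0.0019 -0.0034  0.0951] r [ 0.0002  0.0018 -0.003 ]
11.15 [0.5263 0.1417 0.2811] [1.7999e+02 1.0000e-01 7.2300e+00] F [-0.2 -0.1  0. ] op 0.85
d [-0.0019 -0.0034  0.0951] r [ 0.0002  0.0018 -0.003 ]
```

View pics/w7.png

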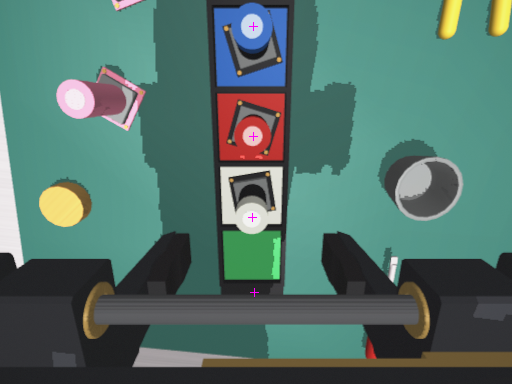

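The white top is at (252,216), right under its prediction, and red and blue match too. Descending.

>>> carry_out([
  {"delta_pos": [-0.002,-0.003,0.04],"rotation": [0,0,0],"hand": 0.075},
  {"delta_pos": [-0.002,-0.003,0.08],"rotation": [0,0,0],"hand": 0.075},
  {"delta_pos": [-0.002,-0.003,0.095],"rotation": [0,0,0],"hand": 0.075},
  {"delta_pos": [-0.002,-0.003,0.095],"rotation": [0,0,0],"hand": 0.04},
  {"delta_pos": [-0.002,-0.003,0.095],"rotation": [0,0,0],"hand": 0.015},
])

```text
t: 11.78
position: [0.5247, 0.1455, 0.1887]
tcp_rot: [180.0, -0.1, 7.3]
contact_force: [-0.1, -0.3, 0.6]
opening: 0.645
```

>>> carry_out([
  {"delta_pos": [0,0,0],"rotation": [0,0,0],"hand": 0.015},
  {"delta_pos": [0,0,0],"rotation": [0,0,0],"hand": 0.015},
  {"delta_pos": [0,0,0],"rotation": [0,0,0],"hand": 0.015},
  {"delta_pos": [0,0,0],"rotation": [0,0,0],"hand": 0.015},
])

```text
t: 12.28
position: [0.5237, 0.1458, 0.1876]
tcp_rot: [180.0, -0.0, 7.3]
contact_force: [-1.0, 0.9, 2.8]
opening: 0.271
```

```bash
python3 -c "
from h import *
go(M['white'],.0387,7.4)"
```

```text
12.275 [0.5237 0.1458 0.1876] [ 1.80e+02 -3.00e-02  7.33e+00] F [-1.   0.9  2.8] op 0.271
d [-0.0001  0.001   0.0016] r [ 0.0001 -0.0005 -0.0012]
```

>>> carry_out([
  {"delta_pos": [0,0,-0.01],"rotation": [0,0,0],"hand": 0.015},
  {"delta_pos": [0,0,-0.04],"rotation": [0,0,0],"hand": 0.015},
  {"delta_pos": [0,0,-0.08],"rotation": [0,0,0],"hand": 0.015},
  {"delta_pos": [0,0,-0.11],"rotation": [0,0,0],"hand": 0.015},
  {"delta_pos": [0,0,-0.12],"rotation": [0,0,0],"hand": 0.015},
])

```text
t: 12.9
position: [0.5242, 0.1458, 0.3096]
tcp_rot: [180.0, -0.2, 7.3]
contact_force: [0.8, 0.1, -0.9]
opening: 0.265
```

```bash
python3 -c "
from h import *
go(pk(.031),.16,-10)"
```

```text
12.9 [0.5242 0.1458 0.3096] [179.99  -0.22   7.33] F [ 0.8  0.1 -0.9] op 0.265
d [0.0363 0.336  0.0026] r [-3.000e-04 -3.900e-03  3.024e-01]
```

>>> carry_out([
  {"delta_pos": [0.004,0.035,0],"rotation": [0,0,0.05],"hand": 0.015},
  {"delta_pos": [0.009,0.08,0],"rotation": [0,0,0.1],"hand": 0.015},
  {"delta_pos": [0.014,0.125,0],"rotation": [0,0,0.15],"hand": 0.015},
  {"delta_pos": [0.019,0.17,0],"rotation": [0,0,0.2],"hand": 0.015},
  {"delta_pos": [0.024,0.21,0],"rotation": [0,0,0.25],"hand": 0.015},
])

```text
t: 13.52
position: [0.5739, -0.061, 0.3061]
tcp_rot: [-180.0, 0.1, -7.1]
contact_force: [0.6, -0.1, -0.9]
opening: 0.264
```

```bash
python3 -c "
from h import *
go(pk(.031),.16,-10)"
```

```text
13.525 [ 0.5739 -0.061   0.3061] [-1.7998e+02  1.0000e-01 -7.1200e+00] F [ 0.6 -0.1 -0.9] op 0.264
d [ 0.044   0.1172 -0.0013] r [-0.0003  0.0018  0.0502]
```

>>> carry_out([
  {"delta_pos": [0.017,0.045,0],"rotation": [0,0,0.05],"hand": 0.015},
  {"delta_pos": [0.032,0.085,0],"rotation": [0,0,0.05],"hand": 0.015},
  {"delta_pos": [0.044,0.117,0],"rotation": [0,0,0.05],"hand": 0.015},
  {"delta_pos": [0.044,0.117,0.0],"rotation": [0,0,0.05],"hand": 0.015},
  {"delta_pos": [0.044,0.117,0.0],"rotation": [0,0,0.05],"hand": 0.015},
])

```text
t: 14.15
position: [0.6031, -0.1805, 0.306]
tcp_rot: [-179.9, 0.1, -9.9]
contact_force: [0.2, 0.5, -1.1]
opening: 0.266
```

```bash
python3 -c "
from h import *
go(pk(.031),.0373,-10)"
```

```text
14.15 [ 0.6031 -0.1805  0.306 ] [-1.7994e+02  1.3000e-01 -9.8800e+00] F [ 0.2  0.5 -1.1] op 0.266
d [0.0006 0.0024 0.1214] r [-0.0011  0.0022  0.0021]
```

>>> carry_out([
  {"delta_pos": [0.001,0.002,0.03],"rotation": [0,0,0],"hand": 0.015},
  {"delta_pos": [0.001,0.002,0.07],"rotation": [0,0,0],"hand": 0.015},
  {"delta_pos": [0.001,0.002,0.1],"rotation": [0,0,0],"hand": 0.015},
  {"delta_pos": [0.001,0.002,0.11],"rotation": [0,0,0],"hand": 0.015},
  {"delta_pos": [0.001,0.002,0.112],"rotation": [0,0,0],"hand": 0.015},
])

```text
t: 14.78
position: [0.6042, -0.1823, 0.1951]
tcp_rot: [-180.0, 0.0, -9.8]
contact_force: [-0.0, -0.9, -0.9]
opening: 0.269
```

```bash
python3 -c "
from h import *
cv2.imwrite('pics/w8.png',get_image('wrist'))
go(pk(.031),.0373,-10)"
```

```text
14.825 [ 0.6046 -0.1827  0.1958] [ 1.7999e+02 -4.0000e-02 -9.8200e+00] F [ 0.3 -0.2 -0.8] op 0.271
d [-0.0015  0.0004  0.0112] r [ 0.0001 -0.0007  0.0031]
```

View pics/w8.png

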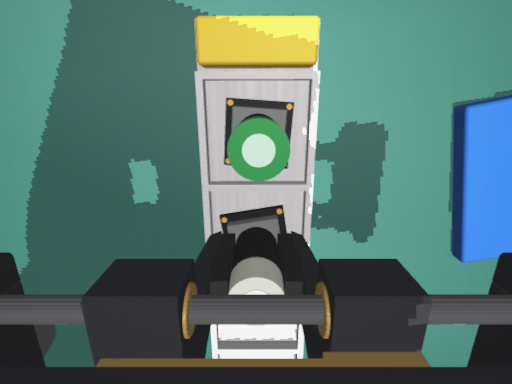

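White is above the second pocket with its board inside the walls, and green is upright and centred. Lowering to contact.

>>> carry_out([
  {"delta_pos": [-0.001,0,0.004],"rotation": [0,0,0],"hand": 0.015},
  {"delta_pos": [-0.001,0,0.008],"rotation": [0,0,0],"hand": 0.015},
  {"delta_pos": [-0.001,0,0.0095],"rotation": [0,0,0],"hand": 0.015},
  {"delta_pos": [-0.001,0,0.0105],"rotation": [0,0,0],"hand": 0.015},
  {"delta_pos": [-0.001,0,0.0105],"rotation": [0,0,0],"hand": 0.015},
])

```text
t: 15.45
position: [0.6033, -0.1831, 0.1847]
tcp_rot: [180.0, -0.0, -9.9]
contact_force: [-0.2, -0.4, -1.3]
opening: 0.268
```

>>> carry_out([
  {"delta_pos": [0,0,0.0005],"rotation": [0,0,0],"hand": 0.015},
  {"delta_pos": [0,0,0.001],"rotation": [0,0,0],"hand": 0.015},
  {"delta_pos": [0,0,0.001],"rotation": [0,0,0],"hand": 0.015},
])

```text
t: 15.82
position: [0.6034, -0.1831, 0.1846]
tcp_rot: [180.0, -0.0, -9.9]
contact_force: [-3.0, 0.8, 5.5]
opening: 0.265
```

Contact at 5.5 N, z = 0.1846 as expected. Releasing.

>>> carry_out([
  {"delta_pos": [0,0,0],"rotation": [0,0,0],"hand": 0.03},
  {"delta_pos": [0,0,0],"rotation": [0,0,0],"hand": 0.04},
  {"delta_pos": [0,0,0],"rotation": [0,0,0],"hand": 0.06},
  {"delta_pos": [0,0,0],"rotation": [0,0,0],"hand": 0.065},
  {"delta_pos": [0,0,0],"rotation": [0,0,0],"hand": 0.065},
])

```text
t: 16.45
position: [0.6032, -0.183, 0.1836]
tcp_rot: [-180.0, 0.0, -9.9]
contact_force: [-0.3, 0.4, 0.4]
opening: 0.736
```

>>> carry_out([
  {"delta_pos": [0,0,-0.02],"rotation": [0,0,0],"hand": 0.065},
  {"delta_pos": [0,0,-0.06],"rotation": [0,0,0],"hand": 0.065},
  {"delta_pos": [0,0,-0.1],"rotation": [0,0,0],"hand": 0.065},
  {"delta_pos": [0,0,-0.12],"rotation": [0,0,0],"hand": 0.065},
  {"delta_pos": [0,0,-0.12],"rotation": [0,0,0],"hand": 0.065},
])

```text
t: 17.08
position: [0.6038, -0.1832, 0.306]
tcp_rot: [179.9, -0.2, -9.9]
contact_force: [-0.0, -0.1, -0.5]
opening: 0.738
```

```bash
python3 -c "
from h import *
cv2.imwrite('pics/w9.png',get_image('wrist'))
go(M['red'],.16,7.4)"
```

```text
17.125 [ 0.6032 -0.183   0.304 ] [ 1.7999e+02 -4.0000e-02 -9.8700e+00] F [-0.4  0.1  0.1] op 0.74
d [-0.0784 -0.3255 -0.0035] r [ 3.000e-04 -7.000e-04 -3.014e-01]
```

View pics/w9.png

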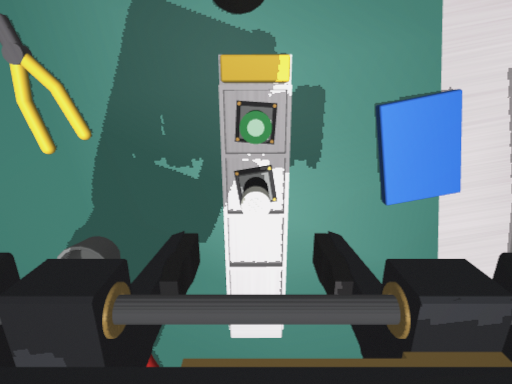

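Green (256,122) and white (256,190) are both standing in order. Red is next.

>>> carry_out([
  {"delta_pos": [-0.008,-0.035,0],"rotation": [0,0,-0.05],"hand": 0.075},
  {"delta_pos": [-0.019,-0.08,0],"rotation": [0,0,-0.1],"hand": 0.075},
  {"delta_pos": [-0.03,-0.125,0],"rotation": [0,0,-0.15],"hand": 0.075},
  {"delta_pos": [-0.041,-0.17,0],"rotation": [0,0,-0.2],"hand": 0.075},
  {"delta_pos": [-0.052,-0.215,0],"rotation": [0,0,-0.25],"hand": 0.075},
])

```text
t: 17.75
position: [0.5878, 0.0392, 0.3013]
tcp_rot: [-179.9, 0.2, 4.5]
contact_force: [0.7, -0.3, 1.2]
opening: 0.853
```

```bash
python3 -c "
from h import *
go(M['red'],.13,7.4)"
```

```text
17.75 [0.5878 0.0392 0.3013] [-179.95    0.23    4.54] F [ 0.7 -0.3  1.2] op 0.853
d [ 0.0029 -0.1121  0.0241] r [-0.001   0.0039 -0.05  ]
```

>>> carry_out([
  {"delta_pos": [0.001,-0.045,0],"rotation": [0,0,-0.02],"hand": 0.075},
  {"delta_pos": [0.002,-0.09,0],"rotation": [0,0,-0.045],"hand": 0.075},
  {"delta_pos": [0.002,-0.113,0.01],"rotation": [0,0,-0.05],"hand": 0.075},
  {"delta_pos": [0.002,-0.114,0.02],"rotation": [0,0,-0.05],"hand": 0.075},
  {"delta_pos": [0.002,-0.114,0.02],"rotation": [0,0,-0.05],"hand": 0.075},
])

```text
t: 18.38
position: [0.5812, 0.1508, 0.2812]
tcp_rot: [180.0, 0.3, 7.3]
contact_force: [-0.1, 0.6, 0.0]
opening: 0.85
```

```bash
python3 -c "
from h import *
cp=camera_params('wrist');im=get_image('wrist');
for n in M:
    p=pj(cp,[*M[n],.067]);cv2.drawMarker(im,tuple(int(round(v)) for v in p),(255,0,255),0,8)
cv2.imwrite('pics/w10.png',im)
go(M['red'],.0390,7.4)"
```

```text
18.425 [0.5817 0.1505 0.2822] [1.7999e+02 1.6000e-01 7.2600e+00] F [0.4 0.2 0.2] op 0.852
d [ 0.0003 -0.0007  0.0959] r [ 0.0001  0.0028 -0.0024]
```

View pics/w10.png

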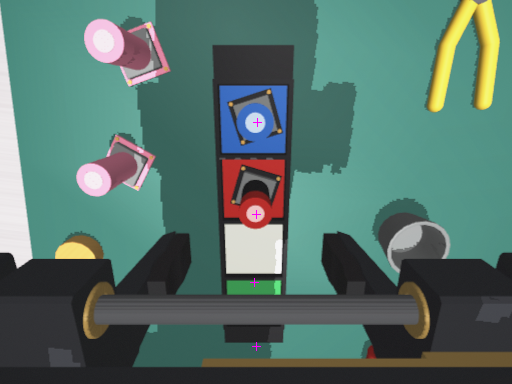

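The red top is at (256,214), on its prediction. Descending.

>>> carry_out([
  {"delta_pos": [0,-0.001,0.04],"rotation": [0,0,0],"hand": 0.075},
  {"delta_pos": [0,-0.001,0.08],"rotation": [0,0,0],"hand": 0.075},
  {"delta_pos": [0,-0.001,0.096],"rotation": [0,0,0],"hand": 0.075},
  {"delta_pos": [0,-0.001,0.096],"rotation": [0,0,0],"hand": 0.04},
  {"delta_pos": [0,-0.001,0.096],"rotation": [0,0,0],"hand": 0.015},
])

```text
t: 19.05
position: [0.5829, 0.1523, 0.1894]
tcp_rot: [180.0, -0.2, 7.3]
contact_force: [-0.1, 0.0, 0.4]
opening: 0.648
```

>>> carry_out([
  {"delta_pos": [0,0,0],"rotation": [0,0,0],"hand": 0.015},
  {"delta_pos": [0,0,0],"rotation": [0,0,0],"hand": 0.015},
  {"delta_pos": [0,0,0],"rotation": [0,0,0],"hand": 0.015},
  {"delta_pos": [0,0,0],"rotation": [0,0,0],"hand": 0.015},
])

```text
t: 19.55
position: [0.582, 0.1526, 0.1881]
tcp_rot: [180.0, -0.0, 7.3]
contact_force: [0.0, -0.4, 2.1]
opening: 0.265
```

>>> carry_out([
  {"delta_pos": [0,0,-0.01],"rotation": [0,0,0],"hand": 0.015},
  {"delta_pos": [0,0,-0.04],"rotation": [0,0,0],"hand": 0.015},
  {"delta_pos": [0,0,-0.08],"rotation": [0,0,0],"hand": 0.015},
  {"delta_pos": [0,0,-0.11],"rotation": [0,0,0],"hand": 0.015},
  {"delta_pos": [0,0,-0.12],"rotation": [0,0,0],"hand": 0.015},
])

```text
t: 20.18
position: [0.5825, 0.1526, 0.3103]
tcp_rot: [180.0, -0.2, 7.3]
contact_force: [0.5, 0.3, -1.9]
opening: 0.265
```

```bash
python3 -c "
from h import *
go(pk(-.031),.16,-10)"
```

```text
20.175 [0.5825 0.1526 0.3103] [179.99  -0.23   7.32] F [ 0.5  0.3 -1.9] op 0.265
d [-0.0816  0.3168  0.0028] r [-0.0004 -0.004   0.3024]
```

>>> carry_out([
  {"delta_pos": [-0.009,0.035,0],"rotation": [0,0,0.05],"hand": 0.015},
  {"delta_pos": [-0.02,0.08,0],"rotation": [0,0,0.1],"hand": 0.015},
  {"delta_pos": [-0.032,0.125,0],"rotation": [0,0,0.15],"hand": 0.015},
  {"delta_pos": [-0.044,0.17,0],"rotation": [0,0,0.2],"hand": 0.015},
  {"delta_pos": [-0.054,0.21,0],"rotation": [0,0,0.25],"hand": 0.015},
])

```text
t: 20.8
position: [0.5542, -0.0641, 0.3067]
tcp_rot: [-180.0, 0.1, -7.1]
contact_force: [-0.0, -0.0, -0.5]
opening: 0.268
```

```bash
python3 -c "
from h import *
go(pk(-.031),.16,-10)"
```

```text
20.8 [ 0.5542 -0.0641  0.3067] [-1.7998e+02  1.0000e-01 -7.1200e+00] F [-0.  -0.  -0.5] op 0.268
d [ 0.0012  0.1086 -0.0007] r [-0.0003  0.0018  0.0502]
```

>>> carry_out([
  {"delta_pos": [0.001,0.045,0],"rotation": [0,0,0.05],"hand": 0.015},
  {"delta_pos": [0.001,0.085,0],"rotation": [0,0,0.05],"hand": 0.015},
  {"delta_pos": [0.001,0.11,0],"rotation": [0,0,0.05],"hand": 0.015},
  {"delta_pos": [0.001,0.11,0.0],"rotation": [0,0,0.05],"hand": 0.015},
  {"delta_pos": [0.001,0.11,0.0],"rotation": [0,0,0.05],"hand": 0.015},
])

```text
t: 21.42
position: [0.5424, -0.1712, 0.307]
tcp_rot: [-179.9, 0.1, -9.9]
contact_force: [-0.3, -0.5, -0.6]
opening: 0.269
```

```bash
python3 -c "
from h import *
go(pk(-.031),.0378,-10)"
```

```text
21.425 [ 0.5424 -0.1712  0.307 ] [-1.7995e+02  8.0000e-02 -9.8700e+00] F [-0.3 -0.5 -0.6] op 0.269
d [-1.000e-04  1.000e-03  1.219e-01] r [-0.0009  0.0014  0.0023]
```

>>> carry_out([
  {"delta_pos": [0,0.001,0.03],"rotation": [0,0,0],"hand": 0.015},
  {"delta_pos": [0,0.001,0.07],"rotation": [0,0,0],"hand": 0.015},
  {"delta_pos": [0,0.001,0.1],"rotation": [0,0,0],"hand": 0.015},
  {"delta_pos": [0,0.001,0.11],"rotation": [0,0,0],"hand": 0.015},
  {"delta_pos": [0,0.001,0.112],"rotation": [0,0,0],"hand": 0.015},
])

```text
t: 22.05
position: [0.5427, -0.1721, 0.1956]
tcp_rot: [-180.0, 0.0, -9.8]
contact_force: [0.5, 0.8, -0.9]
opening: 0.266
```

```bash
python3 -c "
from h import *
cv2.imwrite('pics/w11.png',get_image('wrist'))
go(pk(-.031),.0378,-10)"
```

```text
22.1 [ 0.5429 -0.1725  0.1961] [ 1.7999e+02 -3.0000e-02 -9.8200e+00] F [-0.7 -0.2 -0.7] op 0.269
d [-0.001  -0.0003  0.011 ] r [ 0.0001 -0.0006  0.0032]
```

View pics/w11.png

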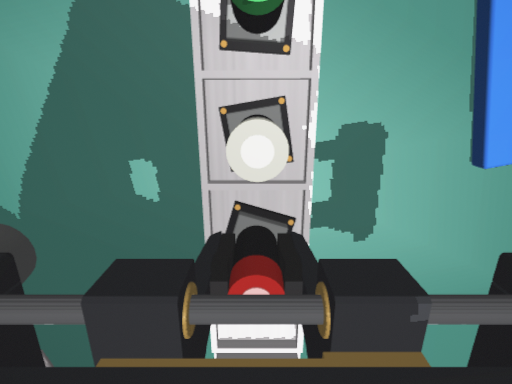

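Red hangs inside the third pocket's walls. Lowering.

>>> carry_out([
  {"delta_pos": [-0.001,0,0.004],"rotation": [0,0,0],"hand": 0.015},
  {"delta_pos": [-0.001,0,0.008],"rotation": [0,0,0],"hand": 0.015},
  {"delta_pos": [-0.001,0,0.0095],"rotation": [0,0,0],"hand": 0.015},
  {"delta_pos": [-0.001,0,0.0105],"rotation": [0,0,0],"hand": 0.015},
  {"delta_pos": [-0.001,0,0.0105],"rotation": [0,0,0],"hand": 0.015},
])

```text
t: 22.72
position: [0.5415, -0.1728, 0.1852]
tcp_rot: [-180.0, -0.0, -9.9]
contact_force: [-0.2, 0.9, -0.7]
opening: 0.267
```

>>> carry_out([
  {"delta_pos": [0,0,0.0005],"rotation": [0,0,0],"hand": 0.015},
  {"delta_pos": [0,0,0.001],"rotation": [0,0,0],"hand": 0.015},
  {"delta_pos": [0,0,0.001],"rotation": [0,0,0],"hand": 0.015},
])

```text
t: 23.1
position: [0.5416, -0.1728, 0.1851]
tcp_rot: [180.0, -0.0, -9.9]
contact_force: [-2.6, 1.5, 7.7]
opening: 0.268
```

>>> carry_out([
  {"delta_pos": [0,0,0],"rotation": [0,0,0],"hand": 0.03},
  {"delta_pos": [0,0,0],"rotation": [0,0,0],"hand": 0.04},
  {"delta_pos": [0,0,0],"rotation": [0,0,0],"hand": 0.06},
  {"delta_pos": [0,0,0],"rotation": [0,0,0],"hand": 0.065},
  {"delta_pos": [0,0,0],"rotation": [0,0,0],"hand": 0.065},
])

```text
t: 23.72
position: [0.5415, -0.1727, 0.1841]
tcp_rot: [-180.0, 0.0, -9.9]
contact_force: [0.4, -0.1, -0.4]
opening: 0.735
```

>>> carry_out([
  {"delta_pos": [0,0,-0.02],"rotation": [0,0,0],"hand": 0.065},
  {"delta_pos": [0,0,-0.06],"rotation": [0,0,0],"hand": 0.065},
  {"delta_pos": [0,0,-0.1],"rotation": [0,0,0],"hand": 0.065},
  {"delta_pos": [0,0,-0.12],"rotation": [0,0,0],"hand": 0.065},
  {"delta_pos": [0,0,-0.12],"rotation": [0,0,0],"hand": 0.065},
])

```text
t: 24.35
position: [0.5422, -0.1731, 0.3075]
tcp_rot: [179.9, -0.3, -9.9]
contact_force: [0.2, 0.1, -0.4]
opening: 0.741
```

```bash
python3 -c "
from h import *
cv2.imwrite('pics/w12.png',get_image('wrist'))
go(M['blue'],.16,7.4)"
```

```text
24.4 [ 0.5417 -0.1728  0.3056] [ 1.7995e+02 -1.4000e-01 -9.8600e+00] F [-0.1 -0.2 -1.1] op 0.739
d [ 0.046  -0.3446 -0.0019] r [ 0.0012 -0.0023 -0.3013]
```

View pics/w12.png

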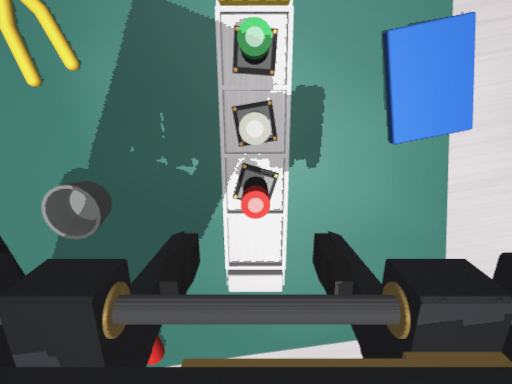

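Green, white and red stand in order. Blue is the last one.

>>> carry_out([
  {"delta_pos": [0.005,-0.035,0],"rotation": [0,0,-0.05],"hand": 0.075},
  {"delta_pos": [0.011,-0.08,0],"rotation": [0,0,-0.1],"hand": 0.075},
  {"delta_pos": [0.017,-0.125,0],"rotation": [0,0,-0.15],"hand": 0.075},
  {"delta_pos": [0.023,-0.17,0],"rotation": [0,0,-0.2],"hand": 0.075},
  {"delta_pos": [0.029,-0.215,0],"rotation": [0,0,-0.25],"hand": 0.075},
])

```text
t: 25.02
position: [0.6066, 0.0356, 0.3027]
tcp_rot: [-180.0, 0.1, 4.5]
contact_force: [0.7, -0.2, -0.3]
opening: 0.85
```

```bash
python3 -c "
from h import *
go(M['blue'],.13,7.4)"
```

```text
25.025 [0.6066 0.0356 0.3027] [-1.7997e+02  1.5000e-01  4.5500e+00] F [ 0.7 -0.2 -0.3] op 0.85
d [ 0.0491 -0.1197  0.0253] r [-0.0006  0.0025 -0.0498]
```

>>> carry_out([
  {"delta_pos": [0.018,-0.045,0],"rotation": [0,0,-0.02],"hand": 0.075},
  {"delta_pos": [0.036,-0.09,0],"rotation": [0,0,-0.045],"hand": 0.075},
  {"delta_pos": [0.049,-0.12,0.01],"rotation": [0,0,-0.05],"hand": 0.075},
  {"delta_pos": [0.049,-0.121,0.02],"rotation": [0,0,-0.05],"hand": 0.075},
  {"delta_pos": [0.049,-0.121,0.02],"rotation": [0,0,-0.05],"hand": 0.075},
])

```text
t: 25.65
position: [0.6453, 0.1581, 0.2816]
tcp_rot: [180.0, 0.3, 7.3]
contact_force: [-0.0, -1.2, -0.5]
opening: 0.849
```

```bash
python3 -c "
from h import *
cp=camera_params('wrist');im=get_image('wrist');
for n in M:
    p=pj(cp,[*M[n],.067]);cv2.drawMarker(im,tuple(int(round(v)) for v in p),(255,0,255),0,8)
cv2.imwrite('pics/w13.png',im)
go(M['blue'],.0390,7.4)
t=camera_params('top'); print('bottle base edge',w(t,178,98,0),'cap',w(t,165,72,.08))"
```

```text
25.7 [0.6457 0.1576 0.2827] [179.99   0.18   7.28] F [-0.1  0.  -0.6] op 0.854
d [ 0.0007 -0.0011  0.0964] r [ 0.0001  0.0031 -0.0021]
bottle base edge [0.77053553 0.18095036 0.        ] cap [0.79425989 0.19274681 0.08      ]
```

View pics/w13.png

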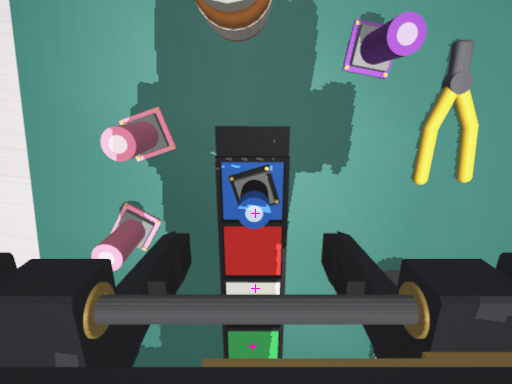

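The blue top is at (255,213), matching its prediction. The pink parts and the bottle are clear of the fingers. Descending.

>>> carry_out([
  {"delta_pos": [0,-0.001,0.04],"rotation": [0,0,0],"hand": 0.075},
  {"delta_pos": [0,-0.001,0.08],"rotation": [0,0,0],"hand": 0.075},
  {"delta_pos": [0,-0.001,0.096],"rotation": [0,0,0],"hand": 0.075},
  {"delta_pos": [0,-0.001,0.096],"rotation": [0,0,0],"hand": 0.04},
  {"delta_pos": [0,-0.001,0.096],"rotation": [0,0,0],"hand": 0.015},
])

```text
t: 26.32
position: [0.6472, 0.1593, 0.1902]
tcp_rot: [180.0, -0.2, 7.3]
contact_force: [0.2, 0.7, 0.8]
opening: 0.648
```

>>> carry_out([
  {"delta_pos": [0,0,0],"rotation": [0,0,0],"hand": 0.015},
  {"delta_pos": [0,0,0],"rotation": [0,0,0],"hand": 0.015},
  {"delta_pos": [0,0,0],"rotation": [0,0,0],"hand": 0.015},
  {"delta_pos": [0,0,0],"rotation": [0,0,0],"hand": 0.015},
])

```text
t: 26.82
position: [0.6463, 0.1596, 0.1886]
tcp_rot: [180.0, -0.0, 7.3]
contact_force: [-0.3, 0.6, 3.0]
opening: 0.268
```

>>> carry_out([
  {"delta_pos": [0,0,-0.01],"rotation": [0,0,0],"hand": 0.015},
  {"delta_pos": [0,0,-0.04],"rotation": [0,0,0],"hand": 0.015},
  {"delta_pos": [0,0,-0.08],"rotation": [0,0,0],"hand": 0.015},
  {"delta_pos": [0,0,-0.11],"rotation": [0,0,0],"hand": 0.015},
  {"delta_pos": [0,0,-0.12],"rotation": [0,0,0],"hand": 0.015},
])

```text
t: 27.45
position: [0.6469, 0.1596, 0.3112]
tcp_rot: [180.0, -0.2, 7.3]
contact_force: [0.4, -0.5, 0.0]
opening: 0.265
```

```bash
python3 -c "
from h import *
go(pk(-.093),.16,-10)"
```

```text
27.45 [0.6469 0.1596 0.3112] [179.99  -0.24   7.33] F [ 0.4 -0.5  0. ] op 0.265
d [-0.2055  0.2971  0.0031] r [-0.0004 -0.0043  0.3024]
```

>>> carry_out([
  {"delta_pos": [-0.02,0.029,0],"rotation": [0,0,0.05],"hand": 0.015},
  {"delta_pos": [-0.05,0.072,0],"rotation": [0,0,0.1],"hand": 0.015},
  {"delta_pos": [-0.08,0.115,0],"rotation": [0,0,0.15],"hand": 0.015},
  {"delta_pos": [-0.11,0.159,0],"rotation": [0,0,0.2],"hand": 0.015},
  {"delta_pos": [-0.135,0.195,0],"rotation": [0,0,0.25],"hand": 0.015},
])

```text
t: 28.08
position: [0.5357, -0.0525, 0.3073]
tcp_rot: [-180.0, 0.1, -7.1]
contact_force: [0.2, 0.2, -1.2]
opening: 0.268
```

```bash
python3 -c "
from h import *
go(pk(-.093),.16,-10)"
```

```text
28.075 [ 0.5357 -0.0525  0.3073] [-1.7999e+02  1.0000e-01 -7.1200e+00] F [ 0.2  0.2 -1.2] op 0.268
d [-0.0409  0.1147  0.    ] r [-0.0001  0.0017  0.0502]
```

>>> carry_out([
  {"delta_pos": [-0.016,0.045,0],"rotation": [0,0,0.05],"hand": 0.015},
  {"delta_pos": [-0.03,0.085,0],"rotation": [0,0,0.05],"hand": 0.015},
  {"delta_pos": [-0.041,0.115,0],"rotation": [0,0,0.05],"hand": 0.015},
  {"delta_pos": [-0.041,0.115,0.0],"rotation": [0,0,0.05],"hand": 0.015},
  {"delta_pos": [-0.041,0.115,0.0],"rotation": [0,0,0.05],"hand": 0.015},
])

```text
t: 28.7
position: [0.4825, -0.1598, 0.3077]
tcp_rot: [-180.0, 0.0, -9.9]
contact_force: [0.9, -0.2, -1.1]
opening: 0.268
```

```bash
python3 -c "
from h import *
go(pk(-.093),.0383,-10)"
```

```text
28.7 [ 0.4825 -0.1598  0.3077] [-1.7995e+02  5.0000e-02 -9.8900e+00] F [ 0.9 -0.2 -1.1] op 0.268
d [-0.0012  0.0018  0.1221] r [-0.0008  0.0008  0.0019]
```

>>> carry_out([
  {"delta_pos": [-0.001,0.0015,0.03],"rotation": [0,0,0],"hand": 0.015},
  {"delta_pos": [-0.001,0.0015,0.07],"rotation": [0,0,0],"hand": 0.015},
  {"delta_pos": [-0.001,0.0015,0.1],"rotation": [0,0,0],"hand": 0.015},
  {"delta_pos": [-0.001,0.0015,0.11],"rotation": [0,0,0],"hand": 0.015},
  {"delta_pos": [-0.001,0.0015,0.112],"rotation": [0,0,0],"hand": 0.015},
])

```text
t: 29.32
position: [0.4816, -0.1608, 0.196]
tcp_rot: [-180.0, 0.0, -9.8]
contact_force: [0.3, 0.1, -0.6]
opening: 0.268
```

```bash
python3 -c "
from h import *
cv2.imwrite('pics/w14.png',get_image('wrist'))
go(pk(-.093),.0383,-10)"
```

```text
29.375 [ 0.4817 -0.1612  0.1965] [ 1.80e+02 -2.00e-02 -9.82e+00] F [-0.2 -0.1 -1.1] op 0.268
d [-0.0008  0.0002  0.0109] r [ 0.     -0.0004  0.0032]
```

View pics/w14.png

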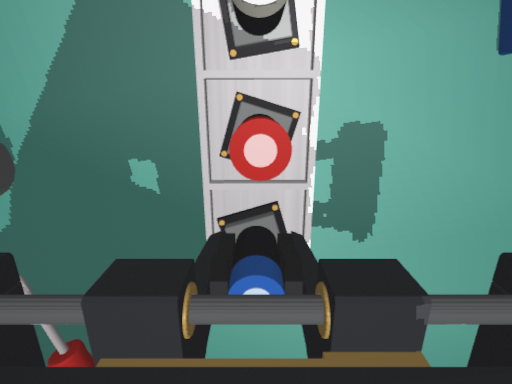

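Blue is inside the fourth pocket's walls and red stands upright. Lowering.

>>> carry_out([
  {"delta_pos": [-0.001,0,0.004],"rotation": [0,0,0],"hand": 0.015},
  {"delta_pos": [-0.001,0,0.008],"rotation": [0,0,0],"hand": 0.015},
  {"delta_pos": [-0.001,0,0.0095],"rotation": [0,0,0],"hand": 0.015},
  {"delta_pos": [-0.001,0,0.0105],"rotation": [0,0,0],"hand": 0.015},
  {"delta_pos": [-0.001,0,0.0105],"rotation": [0,0,0],"hand": 0.015},
])

```text
t: 30.0
position: [0.4802, -0.1614, 0.1857]
tcp_rot: [180.0, -0.0, -9.9]
contact_force: [-0.0, -0.8, -0.1]
opening: 0.262
```

>>> carry_out([
  {"delta_pos": [0,0,0.0005],"rotation": [0,0,0],"hand": 0.015},
  {"delta_pos": [0,0,0.001],"rotation": [0,0,0],"hand": 0.015},
  {"delta_pos": [0,0,0.001],"rotation": [0,0,0],"hand": 0.015},
])

```text
t: 30.38
position: [0.4804, -0.1614, 0.1855]
tcp_rot: [180.0, 0.0, -9.9]
contact_force: [-3.1, 0.1, 8.1]
opening: 0.267
```

>>> carry_out([
  {"delta_pos": [0,0,0],"rotation": [0,0,0],"hand": 0.03},
  {"delta_pos": [0,0,0],"rotation": [0,0,0],"hand": 0.04},
  {"delta_pos": [0,0,0],"rotation": [0,0,0],"hand": 0.06},
  {"delta_pos": [0,0,0],"rotation": [0,0,0],"hand": 0.065},
  {"delta_pos": [0,0,0],"rotation": [0,0,0],"hand": 0.065},
])

```text
t: 31.0
position: [0.4802, -0.1613, 0.1846]
tcp_rot: [-180.0, 0.0, -9.9]
contact_force: [0.6, -0.3, 0.6]
opening: 0.733
```

>>> carry_out([
  {"delta_pos": [0,0,-0.02],"rotation": [0,0,0],"hand": 0.065},
  {"delta_pos": [0,0,-0.06],"rotation": [0,0,0],"hand": 0.065},
  {"delta_pos": [0,0,-0.1],"rotation": [0,0,0],"hand": 0.065},
  {"delta_pos": [0,0,-0.14],"rotation": [0,0,0],"hand": 0.065},
  {"delta_pos": [0,0,-0.17],"rotation": [0,0,0],"hand": 0.065},
])

```text
t: 31.62
position: [0.4804, -0.1614, 0.3567]
tcp_rot: [180.0, -0.1, -9.9]
contact_force: [0.8, -0.0, -0.6]
opening: 0.738
```

>>> carry_out([
  {"delta_pos": [-0.02,-0.04,0],"rotation": [0,0,0],"hand": 0.065},
  {"delta_pos": [-0.04,-0.08,0],"rotation": [0,0,0],"hand": 0.065},
  {"delta_pos": [-0.06,-0.12,0],"rotation": [0,0,0],"hand": 0.065},
  {"delta_pos": [-0.06,-0.14,0],"rotation": [0,0,0],"hand": 0.065},
  {"delta_pos": [-0.06,-0.14,0],"rotation": [0,0,0],"hand": 0.065},
])

```text
t: 32.25
position: [0.445, -0.0121, 0.3548]
tcp_rot: [180.0, -0.0, -9.7]
contact_force: [0.4, -1.0, 0.4]
opening: 0.741
```

```bash
python3 -c "
from h import *
a=get_image('top');b=get_image('scene');o=get_obs();print(o['t'],o['contact_force'],np.abs(o['qvel']).max())
cv2.imwrite('pics/f1.png',np.hstack([cv2.resize(a[100:300,300:420],(360,600),interpolation=cv2.INTER_CUBIC),cv2.resize(b[150:290,90:200],(440,600),interpolation=cv2.INTER_CUBIC)]))"
```

```text
32.35 [ 0.97147707 -0.01324596  0.43219207] 0.9795189659355483
```

View pics/f1.png

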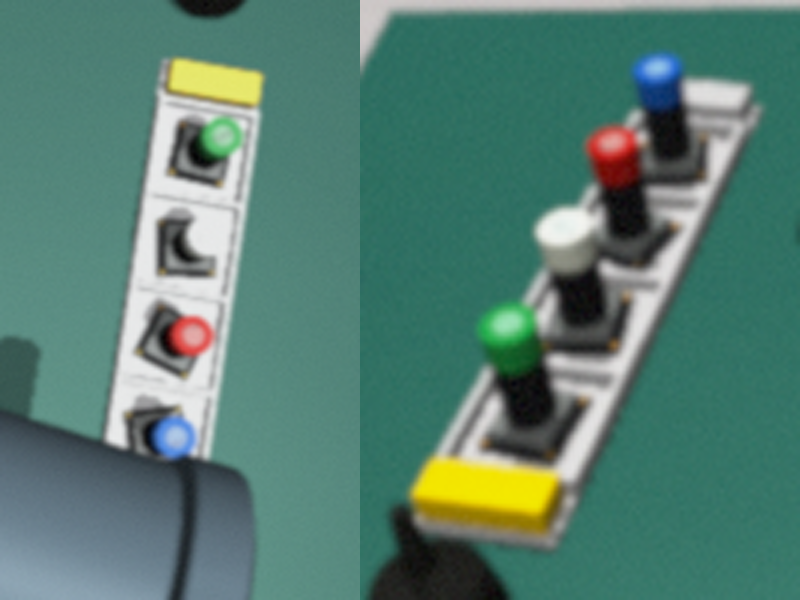

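All four modules stand upright in their pockets. Counting from the yellow block they are green, white, red and blue, and the robot is clear of them.

```bash
python3 -c "
from plant import *
print(job_done())"
```

```text
the job is handed in; nothing more can be done
None
```

I moved all four modules from the rack to the carrier and handed the job in at about t = 32 s of the 120 s allowed. In order from the yellow block they are green, white, red and blue, so the nearest-to-robot module is first and the farthest is last.

- **Set-down:** I lowered each module in steps of about 0.5–1 mm until the wrist felt about 6–8 N of contact, then opened the jaws. Contact came about 3 mm below each grasp height, which matches the carrier floor being lower than the rack pads.
- **Final check:** The top and scene pictures show all four upright in their pockets. In the top picture the arm hid the near end of the blue module's pocket, but the scene picture shows that module standing in it. The gripper was open and clear.
- **Disagreements:** No checks failed. Position readings wandered by 1–2 mm while the arm settled, well within the 10 mm of play on each side of a pocket. The modules' boards are slightly turned in their pockets, as they already were in the rack.

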